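Free the battery tray of a model base with the release pin

TASK

The battery tray in the base of the display model is locked by a hidden spring catch. Take the release pin from its stand, push it gently down the small hole in the top of the base and keep the catch pressed, feeling for it and never ramming it, until the tray has slid fully out by itself; then put the pin back upright and fully home in its stand. Leave everything else on the table where it is.

Things in the scene. Friction and masses are not known exactly. Their poses are not given: they have to be found in the camera images.
- base: Display base of a building model, fixed to the table: hollow plywood box 180 mm (x) by 240 mm (y) by 100 mm high, origin at the centre of its underside, z up; its front, the -x side, faces roughly towards the robot. Card houses up to 60 mm tall stand on the half of its top at negative y.
- release_hole (a point): Middle of the mouth of the release hole, level with the base's top face: a round 8 mm hole in a flush dark metal eyelet 24 mm across, straight down through the 12 mm top board, 30 mm in +x and 60 mm in +y of the base's middle (base's axes, which this point shares). Below the board is a hollow with the catch.
- catch_top (a point): Fixed point on the hole's axis, 16 mm below the top face: the highest place for the cap of the catch (flat, 20 mm across). The cap really lies 0 to 18 mm lower, different each time, not measured. It is a spring plunger: 5 N starts it, 8 to 9 N holds it 5 mm down, where the tray is free; 10 N brings it 8 mm down to a hard stop (over 10 N per further mm). Over 25 N from the pin damages it.
- battery_tray (a joint): How far the battery tray is out of the base's front, m: 0 locked shut, 0.045 fully out at its stop. When freed its spring pushes it out, slowed by a damper: about 20 mm/s, 2.5 s in all; then it stays out. The catch must be kept 5 mm or more down meanwhile: if it comes up early it stops the tray at the next of three notches (0, 14, 28 mm), and another press lets it go on.
- tray_front (a point): Middle of the tray's plain front panel (120 mm wide, 44 mm high, flush with the base's front when shut); it moves in the base's -x as the tray comes out.
- pin_grip (a point): Middle of the release pin's wooden handle, 18 by 18 mm square (flat sides across this point's x and y), 55 mm long along z. Below it: a steel collar 26 mm across, 6 mm thick, then a straight steel rod 6 mm thick, 80 mm long, with a rounded tip 113.5 mm below this point. About 70 g, loose. It starts upright in the stand, its collar resting on the stand's top.
- pin_tip (a point): End of the pin's rod, on its axis; z points from tip to handle.
- stand_hole (a point): Middle of the mouth of the hole in the pin's stand, level with the stand's top: a fixed wooden block 60 by 60 mm, 88 mm high, with one upright round hole 11 mm wide, 84 mm deep. With the pin fully home the collar rests on the block and the tip is 80 mm below this point. The tower, a stepped block of like size without a hole, stands across the table.
- tower: Bystander: loose stepped wooden massing block, 60 by 60 by 90 mm, origin at the centre of its underside.
- hut: Bystander: loose small card house 48 by 44 by 27 mm, standing on the base's top near its front; origin at the centre of its underside.
- card_house: Bystander: loose card house 88 by 98 by 53 mm; origin at the centre of its underside.
- mug: Bystander: white mug 80 mm across, 90 mm high; origin at the centre of its underside.
- pencil_pot: Bystander: grey pot 76 mm across, 95 mm high, with pencils to 160 mm; origin at the centre of its underside.
- phone: Bystander: dark flat slab 150 by 72 by 9 mm; origin at the centre of its underside.
- tape: Bystander: roll 90 mm across, 25 mm high, lying flat; origin at the centre of its underside.
- rule: Bystander: flat metal rule 300 by 30 by 6 mm; origin at the centre of its underside.
Mind the look-alikes: they are no part of the job. Of the things like the part that bears pin_grip, leave any that is black; of the rest the smaller one is meant.

How it is judged:
By the outcome, as a careful person would: the job done as asked, in the order asked, and still so for the second after the job is handed in, with the robot touching nothing.
It also fails if it takes over 72 s, if anything falls off the work surface, if the arm or the gripper's body presses on something with over 40 N, if the wrist force passes 120 N, or if a joint passes its speed limit or range.

ROBOT

A 6-joint arm with a two-finger parallel gripper is mounted at the origin on the work surface. World frame = base frame: x ahead of the robot, y to its left, z up, the work surface at z = 0. Lengths are in m, angles in rad, forces in N, time in s.
With the tool pointing down it reaches from about 0.2 to 0.875 m from the base axis. Payload 3.4 kg.
Tool frame: the origin (TCP) lies where the fingers leave the gripper's body, on its centre line; the fingertips stand ahead of it and the grasp point (between the pads) lies 78 mm ahead of it (robot.tips_ahead is the z of the fingertips in the tool frame, in m); z points along the fingers, y is the direction in which the jaws open and shut (so a half turn about z gives the same grasp; the last joint's range is limited). The gripper opens to 94 mm and grips with 3 to 60 N. Pads are 16 mm wide; open, the fingers measure 119 mm over their backs; the gripper's body (75 mm by 177 mm) begins 78 mm behind the grasp point.
Start: joints at [-0.121, 0.276, 1.505, -0, 1.361, -0.121], TCP at [0.575, -0, 0.303] pointing down, gripper open.
Joint ranges: [-2.89, 2.89], [-0.75, 2.08], [0.22, 2.7], [-1.18, 4.32], [0.11, 2.71], [-2.7, 2.7]. Speed limits (rad/s): [2.57, 2.57, 3.14, 3.14, 3.14, 3.14].

INTERFACE

Orientations are given as a unit quaternion [x, y, z, w].
In Python, from cell import robot, imaging, order, boxes_of, landmark_of gives the robot as it stands. The module is installed in compiled form; this text tells all that it offers.
- The arm moves only by the shell command python3 -m creep 'ROWS' [FORCE]. ROWS is a JSON object of lists of equal length, an entry for each row: "grip": the opening, from -1 (shut) to 1 (fully open); "slide": the shift along the tool's x, y, z in mm, a list of three; "roll": the turn about the tool's z in degrees. A call has 1 to 12 rows; each row is the pose to reach, as a shift and turn from the pose measured when the call began, along the tool's axes at that moment; what a row does not reach only later rows make up. A row lasts 1/8 s, in which the tool goes at most 62.5 mm and 10.7 degrees, less where a joint would pass 70% of its speed; a pose out of reach is approached as far as the arm can. A call with a gripper value outside its range is refused whole. The fingers move at their own pace and stop on an object; FORCE is the grip in N (left out, the last holds). Time passes only in rows, so rows that repeat a pose let the fingers close. It gives the time, the measured TCP pose, the force and the opening at its end, in the units of the state.
- robot.state(): the state, without advancing time (a new reading comes with each control period).
- imaging.get_image(name): name is "scene" or "side" or "wrist"; returns (picture, depth): 480x640x3 uint8, red, green, blue; 480x640 float32, m along the optical axis (not along the pixel's ray), 0 where there is no reading.
- imaging.calibration(name): a dict with "mtx" (3x3 intrinsics, pixels), "origin" and "attitude" of the camera in the world. Camera axes: x right, y down, z forward; pixel columns grow to the right and rows downward; lengths in m; the calibration is good to about 2 mm. A picture is of the moment at which its call begins: read the wrist's pose just before it. calibration takes no time and is no camera call; for the wrist camera it gives the pose at the moment of the call.
- order.sign_off(): hands the job in, once; it reports no verdict.
Trained networks look in the newest picture that a camera, given by its name, has taken for a name from the list of things; names that differ only in an ending like _2 or _b are one class to them, and where a whole thing is asked for, a point or a joint stands for the part that bears it (a point fixed in the world has none). Each returns a list of dicts, best first, with "confidence" (0 to 1); they miss things now and then, are a little off and sometimes report something else, mostly with a low value. They report only what shows in the picture. A call takes as long as a camera call. They do not tell look-alikes from the thing itself.
- boxes_of(camera, target): "position" ([row, column] in pixels, amid what is visible of it).
- landmark_of(camera, target): "position" ([row, column] in pixels: a listed point, or the origin of a listed thing).
The state is a dict: "t": time; "joint_positions": joint angles; "joint_vel": joint speeds; "effort": joint torques, N m; "ee_pos": TCP position; "eef_rot": TCP orientation; "wrist_force": force on the tool from outside, world axes, zero at the start; "torque": the same for the moment, N m; "finger_gap": opening from 0.0 (shut) to 1.0 (fully open).
Only numpy, scipy, OpenCV 4.12 (cv2) and the standard library are available. Lean on these libraries where they do the work, as an engineer would, in place of code of your own. Each camera call takes 0.05 s, during which the arm holds its last target.

## Working session

There is one attempt and no reset: what is moved stays moved. The work goes in short steps, Python scripts to look and compute and a shell command to move; the robot and the scene stay as the last step left them, time stands still between calls to the robot, and variables do not carry over. Pictures are saved under pics/ and viewed, and the job is handed in when it is done.

```bash
mkdir -p pics; ls; cat > h.py <<'E'
import numpy as np, cv2, json
from cell import robot, imaging, order, boxes_of, landmark_of
from scipy.spatial.transform import Rotation as R
def snap(n,f=None):
    p,d=imaging.get_image(n)
    if f: cv2.imwrite('pics/'+f,cv2.cvtColor(p,cv2.COLOR_RGB2BGR))
    return p,d
def cam(n):
    c=imaging.calibration(n); a=np.array(c['attitude'],float)
    M=R.from_quat(a.ravel()).as_matrix() if a.size==4 else a.reshape(3,3)
    return np.array(c['mtx'],float).reshape(3,3),np.array(c['origin'],float),M
def unp(n,r,c,depth):
    K,o,M=cam(n); v=np.linalg.solve(K,[c,r,1.0]); return o+M@(v*depth)
def atz(n,r,c,z,cc=None):
    K,o,M=cc or cam(n); v=M@np.linalg.solve(K,[c,r,1.0]); return o+v*(z-o[2])/v[2]
def proj(n,P,cc=None):
    K,o,M=cc or cam(n); q=K@(M.T@(np.array(P)-o)); return q[1]/q[2],q[0]/q[2]
E
python3 - <<'E'
from h import *
s=robot.state(); print(s)
print(robot.tips_ahead)
for n in ['scene','side','wrist']:
    c=imaging.calibration(n); print(n,c)
    snap(n,n+'0.png')
E
```

```text
pics
{'t': 0.0, 'joint_positions': array([-1.20983070e-01,  2.76567262e-01,  1.50615460e+00, -2.58727731e-05,
        1.36072429e+00, -1.21023770e-01]), 'joint_vel': array([-9.59382586e-04,  1.44488143e-04, -8.44232139e-05, -1.09746982e-03,
        2.32315718e-04,  4.41951032e-04]), 'effort': array([ 1.66144628e-04, -4.04588020e+01, -2.37234324e+01,  7.02253589e-02,
        3.46444664e-02, -1.77189750e-04]), 'ee_pos': array([5.74579417e-01, 4.80068536e-05, 3.01811872e-01]), 'eef_rot': array([ 7.07090172e-01,  7.07122783e-01, -5.81375338e-04, -7.21819716e-04]), 'wrist_force': array([ 0.44672694,  0.06176321, -0.13081201]), 'torque': array([-0.02448007,  0.01988548,  0.0202907 ]), 'finger_gap': 1.000744692961547}
0.0972
scene {'mtx': array([[589.8270022 ,   0.        , 322.74379871],
       [  0.        , 589.8270022 , 245.87227393],
       [  0.        ,   0.        ,   1.        ]]), 'origin': array([1.22744112, 0.48786917, 1.08441314]), 'attitude': array([ 0.39755805,  0.84461428, -0.32347379, -0.15472243])}
side {'mtx': array([[451.20825029,   0.        , 325.06627973],
       [  0.        , 451.20825029, 238.00303983],
       [  0.        ,   0.        ,   1.        ]]), 'origin': array([ 0.16158525, -0.57679579,  0.7775106 ]), 'attitude': array([ 0.86776761, -0.31886388,  0.12396853, -0.36046776])}
wrist {'mtx': array([[395.23101322,   0.        , 320.30772897],
       [  0.        , 395.23101322, 244.61391624],
       [  0.        ,   0.        ,   1.        ]]), 'origin': array([0.57426993, 0.06568616, 0.38368095]), 'attitude': array([ 9.93089560e-01,  1.75066787e-04, -7.83811219e-04,  1.17356210e-01])}
```

View pics/scene0.png

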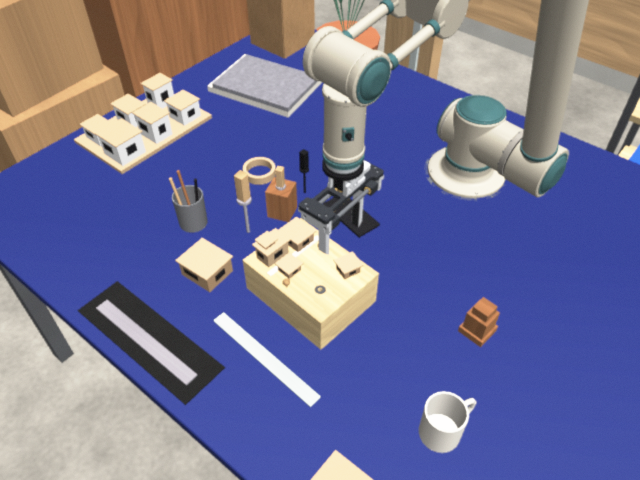

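View pics/side0.png

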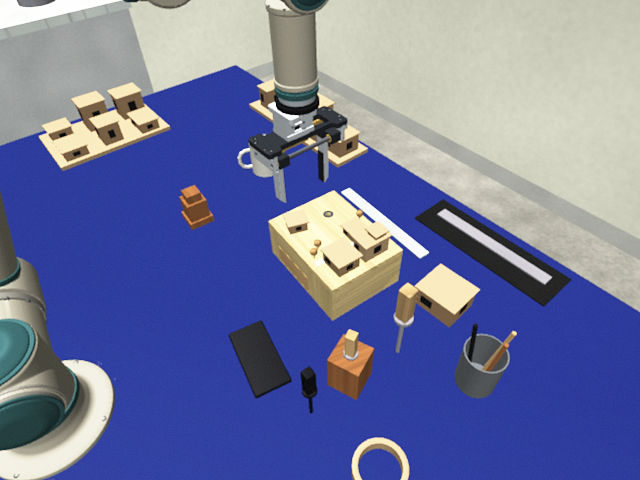

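View pics/wrist0.png

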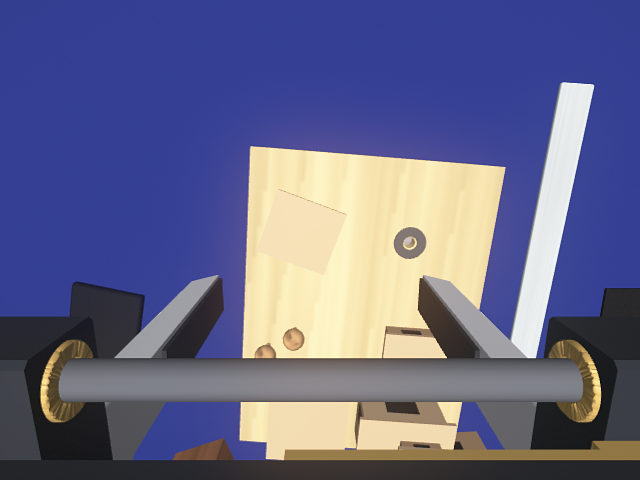

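The scene view shows the base near (310,285) with the hole at (320,290). The pin sits in the brown stand at (281,195), with a larger loose pin at (243,190) and a black one at (304,165). The wrist view shows the eyelet at (410,242). Next I'll measure these positions.

```bash
python3 - <<'E'
from h import *
for n in ['wrist','scene','side']:
    cc=cam(n)
    p,d=snap(n)
    for t in ['release_hole','stand_hole','pin_grip','hut','tray_front','pin_tip','base']:
        for r in landmark_of(n,t)[:3]:
            if r['confidence']<.2: continue
            rr,c=r['position']; z=d[int(rr),int(c)]
            print(n,t,np.round(r['position'],1),round(r['confidence'],2),'depthpt',np.round(unp(n,rr,c,z),4) if z>0 else None)
E
python3 - <<'E'
import cv2
for n,(x,y) in {'scene':(225,130),'side':(270,270)}.items():
    i=cv2.imread(f'pics/{n}0.png')[y:y+150,x:x+200]
    cv2.imwrite(f'pics/{n}0z.png',cv2.resize(i,None,fx=4,fy=4,interpolation=cv2.INTER_CUBIC))
E
```

```text
wrist release_hole [244.3 409.3] 0.94 depthpt [ 0.6419 -0.0042  0.0914]
wrist pin_tip [222.5 305. ] 0.51 depthpt [0.5644 0.0189 0.127 ]
wrist base [275.5 351.9] 0.63 depthpt [ 0.5983 -0.0264  0.1003]
scene release_hole [288.7 320.6] 0.83 depthpt [ 6.36e-01 -2.00e-04  9.83e-02]
scene stand_hole [186.8 281.5] 0.57 depthpt [ 0.4534 -0.2768  0.0995]
scene pin_grip [189.3 240. ] 0.95 depthpt [ 0.5688 -0.2973  0.1604]
scene pin_grip [159.1 306.1] 0.78 depthpt [ 0.3521 -0.2831  0.1196]
scene pin_grip [177.6 280.6] 0.65 depthpt [ 0.4536 -0.2776  0.1292]
scene hut [271.7 345.5] 0.81 depthpt [0.5831 0.0242 0.1243]
scene tray_front [269.2 209.4] 0.34 depthpt [ 0.7264 -0.2533  0.052 ]
scene pin_tip [235.1 249.3] 0.92 depthpt [ 0.5611 -0.2946  0.0012]
scene pin_tip [196.5 305.4] 0.77 depthpt [ 0.361  -0.2807 -0.0024]
scene base [291.9 305.4] 0.69 depthpt [ 0.6625 -0.0197  0.0976]
side release_hole [213.3 327.3] 0.95 depthpt [0.6424 0.0039 0.0974]
side stand_hole [354.4 349. ] 0.55 depthpt [ 0.4388 -0.2935  0.1018]
side pin_grip [381.  309.7] 0.92 depthpt [ 0.3489 -0.3024  0.1354]
side pin_grip [304.4 404.7] 0.91 depthpt [ 0.5451 -0.3115  0.1664]
side pin_grip [342.7 350.6] 0.56 depthpt [ 0.4388 -0.296   0.1412]
side hut [224.4 294.8] 0.81 depthpt [ 0.5473 -0.0035  0.1272]
side tray_front [268.  294.3] 0.68 depthpt [ 0.5186 -0.0296  0.0325]
side pin_tip [413.  310.1] 0.91 depthpt [ 0.3509 -0.2927  0.0018]
side pin_tip [350.1 397.1] 0.61 depthpt [ 0.5516 -0.3088  0.0123]
side base [266.8 331.5] 0.94 depthpt [ 0.5404 -0.1298  0.1071]
```

View pics/scene0z.png

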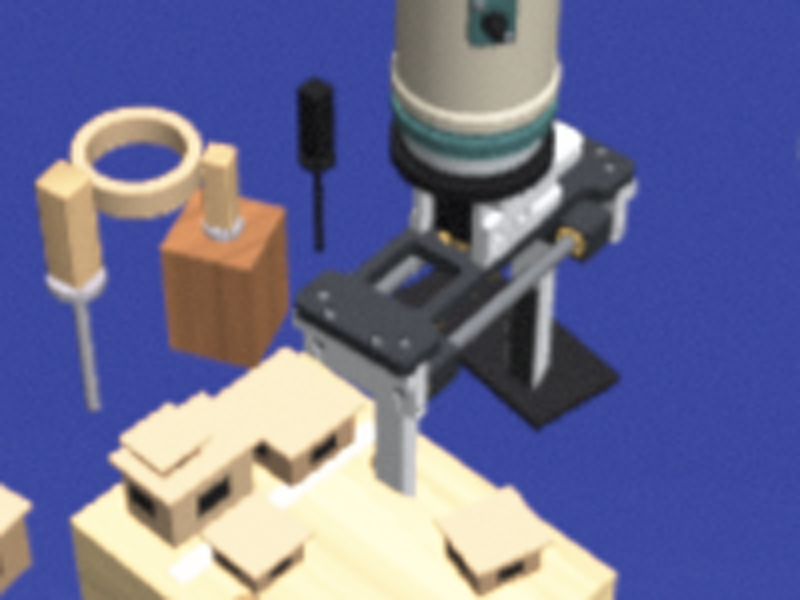

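View pics/side0z.png

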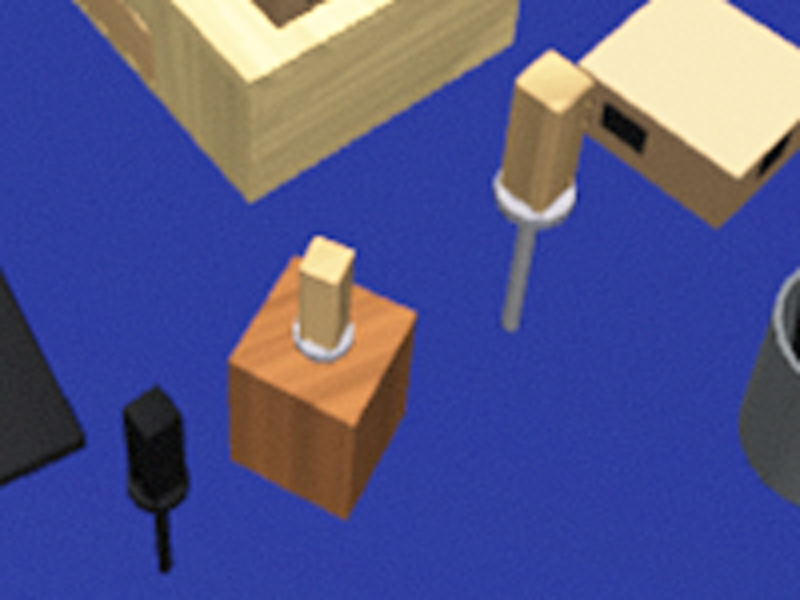

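```bash
python3 -m creep '{"grip":[1,1,1,1,1,1,1,1],"slide":[[-36,-16,-3],[-84,-37,-6],[-134,-60,-9],[-184,-82,-12],[-234,-104,-15],[-272,-120,-18],[-287,-128,-18],[-287,-128,-18]],"roll":[0,0,0,0,0,0,0,0]}'
python3 - <<'E'
from h import *
print(imaging.calibration('wrist')['origin'])
p,d=snap('wrist','w1.png')
for t in ['stand_hole','pin_grip']:
    for r in landmark_of('wrist',t)[:3]:
        rr,c=r['position']; print(t,r, unp('wrist',rr,c,d[int(rr),int(c)]), atz('wrist',rr,c,.1215))
E
```

```text
t: 2.35
ee_pos: [0.4468, -0.2871, 0.3205]
eef_rot: [0.708, 0.707, 0.0, -0.0]
wrist_force: [0.5, 0.0, -0.0]
finger_gap: 1.001
[ 0.44639986 -0.22153807  0.40229995]
stand_hole {'position': [235.6, 319.2], 'confidence': 0.95} [ 0.44615091 -0.27846246  0.13103915] [ 0.4461274  -0.28050878  0.1215    ]
pin_grip {'position': [242.5, 317.4], 'confidence': 0.7} [ 0.44511853 -0.27936826  0.14792249] [ 0.4449337  -0.28552771  0.1215    ]
pin_grip {'position': [246.2, 195.3], 'confidence': 0.6} [ 0.3620255  -0.28365926  0.14113655] [ 0.35564565 -0.28844046  0.1215    ]
pin_grip {'position': [212.5, 579.5], 'confidence': 0.4} [ 0.67846873 -0.27375167  0.05252254] [ 0.63281099 -0.26316425  0.1215    ]
```

View pics/w1.png

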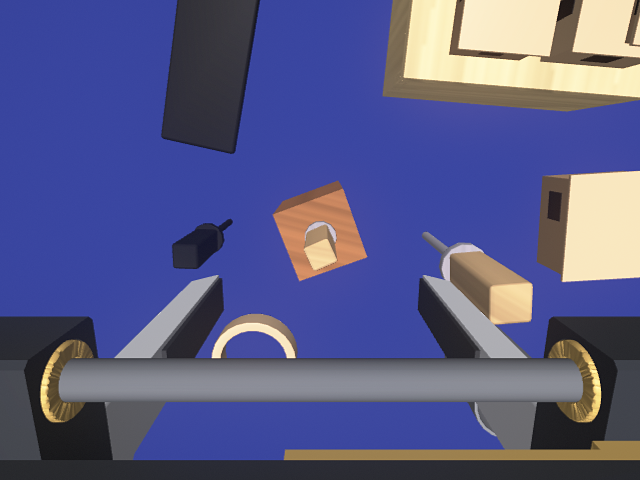

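```bash
python3 - <<'E'
import cv2
i=cv2.imread('pics/w1.png')[170:290,240:400]
cv2.imwrite('pics/w1z.png',cv2.resize(i,None,fx=5,fy=5,interpolation=cv2.INTER_CUBIC))
E
```

```text
(no output)
```

View pics/w1z.png

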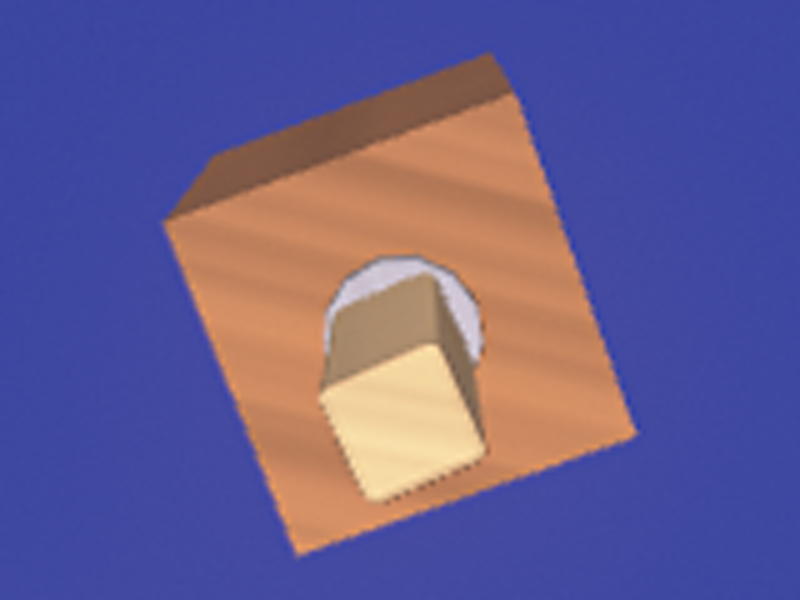

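```bash
python3 - <<'E'
from h import *
def W(L,z):
    return np.array([atz('wrist',170+y/5-.4,240+x/5-.4,z)[:2] for x,y in L])
for L,z in [([(163,222),(515,93),(637,433),(297,556)],.088),([(320,393),(438,343),(486,452),(374,503)],.149)]:
    P=W(L,z); e=np.roll(P,-1,0)-P
    print(P.mean(0),np.linalg.norm(e,axis=1),np.degrees(np.arctan2(e[:,1],e[:,0])))
print(robot.state()['eef_rot'])
E
```

```text
[ 0.44697594 -0.28755235] [0.05990536 0.05944443 0.06015994 0.06009284] [  20.19591602  -69.40484392 -159.18537369  110.35145793]
[ 0.44717908 -0.28710425] [0.01696703 0.0161919  0.01652272 0.01674519] [  23.58237152  -66.44868917 -154.51912164  115.10381671]
[ 7.06612411e-01  7.07600584e-01  4.55163575e-04 -3.27234723e-04]
```

The wrist view shows the stand top centred near (318,234) and the pin's handle top near (321,255). The measured stand side is 60 mm as given. The pin is at (0.447, -0.287), handle yaw about 24°. I'll turn the jaws to -66°, clear of the big look-alike, and check again.

```bash
python3 -m creep '{"grip":[0.1,0.1,0.1,0.1,0.1,0.1,0.1,0.1],"slide":[[0,0,0],[0,0,0],[0,0,0],[0,0,0],[0,0,0],[0,0,0],[0,0,0],[0,0,0]],"roll":[10,20,30,40,50,60,66,66]}'
python3 - <<'E'
from h import *
p,d=snap('wrist','w2.png')
s=robot.state();Rm=R.from_quat(s['eef_rot']).as_matrix()
print(s['ee_pos'],Rm,s['joint_positions'])
print(Rm.T@(np.array([.447,-.2873,.1995])-s['ee_pos']))
cv2.imwrite('pics/w2z.png',cv2.resize(cv2.cvtColor(p[170:330,220:420],cv2.COLOR_RGB2BGR),None,fx=4,fy=3.75))
E
```

```text
t: 3.5
ee_pos: [0.4481, -0.2843, 0.3205]
eef_rot: [0.978, 0.21, 0.0, -0.001]
wrist_force: [-0.1, 0.5, -0.6]
finger_gap: 0.549
[ 0.44803485 -0.28446001  0.32053423] [[ 9.11488800e-01  4.11324792e-01  2.89157432e-04]
 [ 4.11323957e-01 -9.11488000e-01  1.49284929e-03]
 [ 8.77609450e-04 -1.24177802e-03 -9.99998844e-01]] [-6.97575868e-01  1.99393527e-01  1.56516850e+00  1.35503204e-03
  1.37776814e+00  4.49053204e-01]
[-0.00221763  0.00231325  0.12102955]
```

View pics/w2.png

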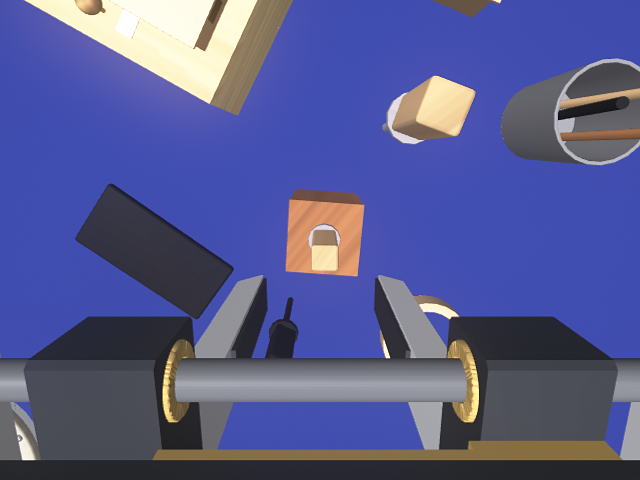

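```bash
python3 - <<'E'
from h import *
print(atz('wrist',257,324.5,.149))
E
python3 -m creep '{"grip":[0.1,0.1,0.1,0.1,0.1],"slide":[[-2,2,20],[-2,2,60],[-2,2,100],[-2,2,121],[-2,2,121]],"roll":[0,0,0,0,0]}'
```

```text
[ 0.44693625 -0.28918298  0.149     ]
t: 4.18
ee_pos: [0.4465, -0.2858, 0.198]
eef_rot: [0.977, 0.211, -0.001, -0.002]
wrist_force: [-0.8, 0.1, 1.3]
finger_gap: 0.55
```

```bash
python3 -m creep '{"grip":[0.1,-0.3,-0.5,-0.6,-0.7,-0.8,-0.8,-0.8],"slide":[[0,2,-1],[0,2,-1],[0,2,-1],[0,2,-1],[0,2,-1],[0,2,-1],[0,2,-1],[0,2,-1]],"roll":[0,0,0,0,0,0,0,0]}' 15
python3 - <<'E'
from h import *
snap('wrist','w3.png')
print(robot.state()['wrist_force'],robot.state()['torque'])
E
```

```text
t: 5.18
ee_pos: [0.4474, -0.2877, 0.1992]
eef_rot: [0.977, 0.211, -0.001, -0.002]
wrist_force: [-0.5, -0.0, 3.3]
finger_gap: 0.197
[-0.57544188  0.7614442   3.87565918] [0.06611995 0.22002107 0.00453865]
```

View pics/w3.png

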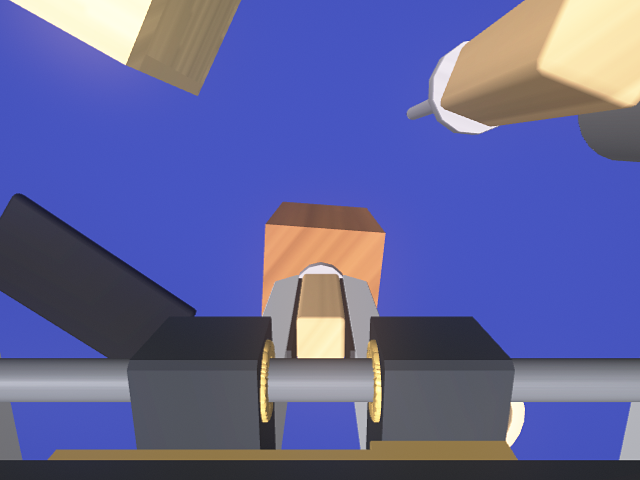

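The wrist view shows the fingers closed on the handle at about (320,315), with the collar at (320,268). The gap is 18.5 mm, matching the handle. Now I'll tighten and lift.

```bash
python3 -m creep '{"grip":[-1,-1,-1],"slide":[[0,0,0],[0,0,0],[0,0,0]],"roll":[0,0,0]}' 40
python3 -m creep '{"grip":[-1,-1,-1,-1,-1,-1,-1,-1,-1],"slide":[[0,0,-5],[0,0,-15],[0,0,-35],[0,0,-65],[0,0,-95],[0,0,-130],[0,0,-165],[0,0,-195],[0,0,-195]],"roll":[0,0,0,0,0,0,0,0,0]}'
python3 - <<'E'
from h import *
s=robot.state();Rm=R.from_quat(s['eef_rot']).as_matrix(); print(s['ee_pos'],Rm,s['wrist_force'])
snap('wrist','w4.png');snap('side','s4.png')
# hole from first wrist image
E
```

```text
t: 5.6
ee_pos: [0.4474, -0.2877, 0.1992]
eef_rot: [0.977, 0.211, -0.001, -0.002]
wrist_force: [0.1, 0.2, 2.5]
finger_gap: 0.189
t: 6.72
ee_pos: [0.4485, -0.289, 0.3969]
eef_rot: [0.977, 0.211, 0.001, 0.0]
wrist_force: [-0.3, 0.3, -1.4]
finger_gap: 0.19
[ 0.44849921 -0.28895419  0.39686633] [[ 9.10683424e-01  4.13100772e-01  1.85812973e-03]
 [ 4.13100982e-01 -9.10685179e-01  2.87524983e-04]
 [ 1.81094800e-03  5.05750982e-04 -9.99998232e-01]] [-0.34288639  0.26881221 -1.3867993 ]
```

View pics/w4.png

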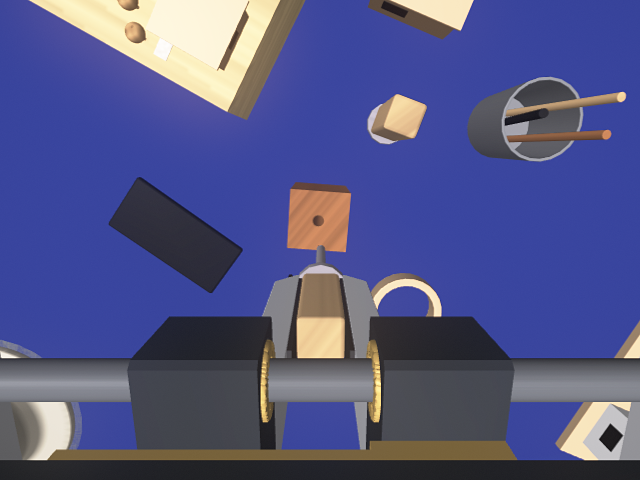

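View pics/s4.png

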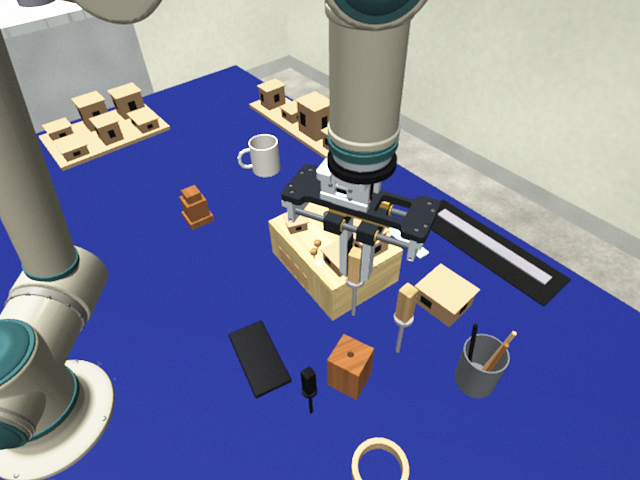

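The pin is held and clear of the stand. The wrist view shows the stand hole at (221,318) and the rod tip at about (248,320). Next I'll compute the tip offset and the release hole.

```bash
python3 - <<'E'
from h import *
i=cv2.imread('pics/w4.png')[190:290,270:370]; cv2.imwrite('pics/w4z.png',cv2.resize(i,None,fx=6,fy=6,interpolation=cv2.INTER_CUBIC))
print('stand hole',atz('wrist',221,318,.088))
s=robot.state();Rm=R.from_quat(s['eef_rot']).as_matrix()
tip=s['ee_pos']+Rm@[0,0,.1915]; print('tip nominal',tip,'px',proj('wrist',tip))
# w0
cc=(cam('wrist')[0],np.array([0.57426993,0.06568616,0.38368095]),R.from_quat([9.93089560e-01,1.75066787e-04,-7.83811219e-04,1.17356210e-01]).as_matrix())
g=cv2.imread('pics/w0.png') if False else cv2.imread('pics/wrist0.png')
hsv=cv2.cvtColor(g,cv2.COLOR_BGR2HSV)
m=((g.max(2)<140)&(g[:,:,0]<140)).astype(np.uint8); m[:220]=0;m[265:]=0;m[:,:388]=0;m[:,432:]=0
n,l,st,ce=cv2.connectedComponentsWithStats(m); k=1+np.argmax(st[1:,4]); print(st[k],ce[k])
c=max(cv2.findContours((l==k).astype(np.uint8),cv2.RETR_EXTERNAL,cv2.CHAIN_APPROX_NONE)[0],key=len)
e=cv2.fitEllipse(c);print(e)
print('hole',atz('',e[0][1],e[0][0],.1,cc))
# base top corners
P=[atz('',r,c,.1,cc) for r,c in [(147,250.5),(168,505)]];d=P[1]-P[0];print(P,np.linalg.norm(d),np.degrees(np.arctan2(d[1],d[0])))
y=np.arctan2(d[1],d[0]);mid=(P[0]+P[1])/2
print('pred',mid[:2]+30e-3*np.array([np.cos(y),np.sin(y)])+.06*np.array([np.sin(y),-np.cos(y)]))
E
```

```text
stand hole [ 0.44376633 -0.2870146   0.088     ]
tip nominal [ 0.44699246 -0.2873706   0.20210123] px (np.float64(245.3878700145916), np.float64(318.5651883802691))
[394 228  31  31 590] [409.26440678 242.60338983]
((409.2540283203125, 242.6269989013672), (29.514907836914062, 30.762826919555664), 60.22378921508789)
hole [ 0.63937489 -0.00076875  0.1       ]
[array([0.52515817, 0.06763019, 0.1       ]), array([0.70399045, 0.05328808, 0.1       ])] 0.17940646708284974 -4.5852337862226085
pred [ 0.63968177 -0.0017471 ]
```

View pics/w4z.png

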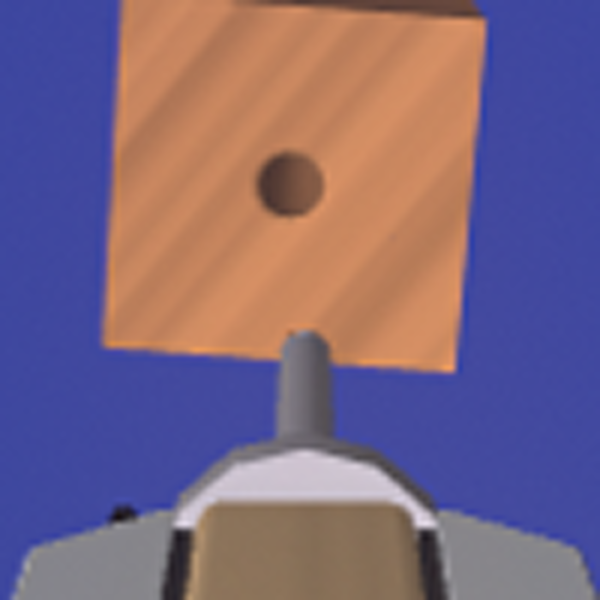

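```bash
python3 -m creep '{"grip":[-1,-1,-1,-1,-1,-1,-1,-1,-1,-1],"slide":[[30,-19,0],[75,-47,0],[120,-75,0],[165,-103,0],[210,-131,0],[250,-156,0],[280,-175,0],[293,-183,0],[293,-183,30],[293,-183,60]],"roll":[0,0,0,0,0,0,0,0,0,0]}'
cat > look.py <<'E'
from h import *
import sys
f=sys.argv[1]
s=robot.state();Rm=R.from_quat(s['eef_rot']).as_matrix()
print(s['t'],s['ee_pos'],s['eef_rot'],s['wrist_force'])
p,d=snap('wrist'); cc=cam('wrist')
tip=s['ee_pos']+Rm@[0,0,.1915]; r,c=proj('',tip,cc); hr,hc=proj('',[.6394,-.001,.1],cc)
print('tip',tip,'px',r,c,'hole px',hr,hc)
r0,c0=max(0,int(hr)-60),int(hc)-70
i=cv2.cvtColor(p[r0:r0+100,c0:c0+140],cv2.COLOR_RGB2BGR)
print('crop origin',r0,c0,'x5')
cv2.imwrite('pics/'+f,cv2.resize(i,None,fx=5,fy=5,interpolation=cv2.INTER_CUBIC))
cv2.imwrite('pics/full_'+f,cv2.cvtColor(p,cv2.COLOR_RGB2BGR))
E
python3 look.py a1.png
```

```text
t: 8.07
ee_pos: [0.6381, -0.0008, 0.3326]
eef_rot: [0.977, 0.211, -0.002, -0.002]
wrist_force: [0.4, -0.6, -0.4]
finger_gap: 0.189
8.075 [ 0.63808725 -0.00084532  0.33261134] [ 0.97744073  0.21118813 -0.00192424 -0.00234257] [ 0.37256055 -0.59986244 -0.40276952]
tip [ 6.37177418e-01 -1.24003290e-04  1.41114863e-01] px 242.64727022175884 320.9002051374823 hole px 228.33768722702845 323.48389562057054
crop origin 168 253 x5
```

View pics/a1.png

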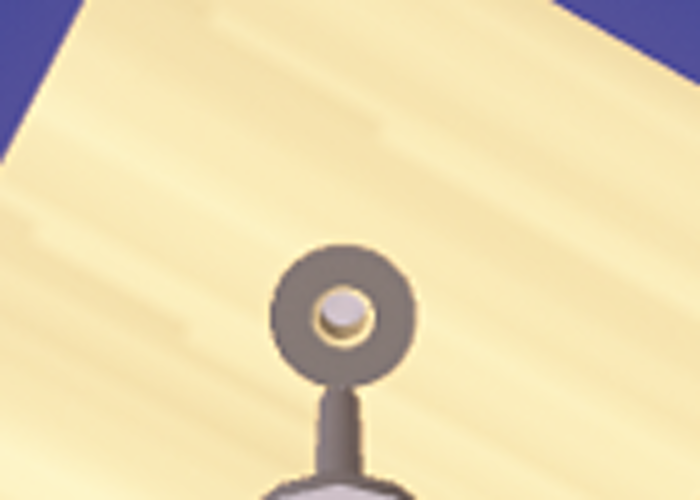

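View pics/full_a1.png

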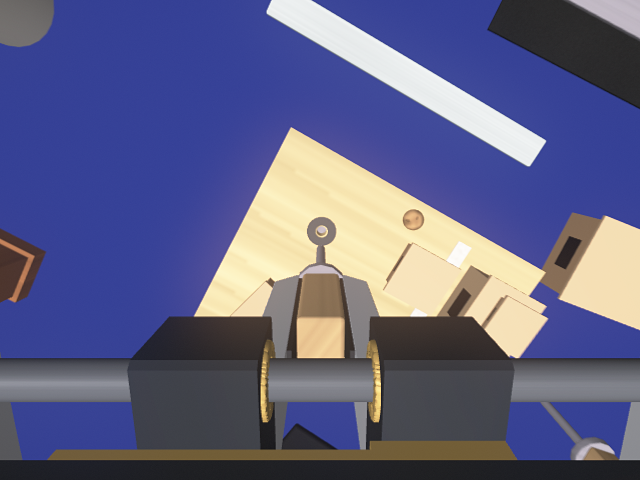

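The crop shows the hole at about (231,321.6) and the rod tip end at about (245.6,321.2) in full-picture pixels. I'll correct for the shared camera bias and come lower.

```bash
cat > rel.py <<'E'
from h import *
import sys
# args: observed hole row,col, tip row, col (visible end centre)
hr,hc,tr,tc=map(float,sys.argv[1:5])
s=robot.state();Rm=R.from_quat(s['eef_rot']).as_matrix();cc=cam('wrist')
tip=s['ee_pos']+Rm@[0,0,.1915]
dt=(cc[2].T@(tip-cc[1]))[2]; 
# sphere cap centre projected: silhouette extreme of r=3mm sphere whose centre is 3mm above tip
cen=tip-Rm@[0,0,.003]; r,c=proj('',cen,cc); ext=r-3e-3*cc[0][0,0]/dt
br,bc=tr-min(ext,proj('',tip,cc)[0]),tc-c
dh=(cc[2].T@(np.array([tip[0],tip[1],.1])-cc[1]))[2]; k=dt/dh
H=atz('',hr-br*k,hc-bc*k,.1,cc)
print('bias',br,bc,'hole',H,'tip',tip,'tool delta mm',1e3*Rm.T@(H-tip))
E
python3 rel.py 231.2 321.6 245.6 321.2
```

```text
bias 3.4187043602464655 2.6776690495281628 hole [0.63812018 0.00215284 0.1       ] tip [6.33582814e-01 1.32286846e-04 1.36427913e-01] tool delta mm [ 5.34296559  0.39464144 36.37251867]
```

```bash
python3 -m creep '{"grip":[-1,-1,-1,-1,-1],"slide":[[3,0,8],[5,0.5,15],[5,0.5,20],[5,0.5,20],[5,0.5,20]],"roll":[0,0,0,0,0]}'
python3 look.py a2.png; python3 -c "
from h import *
s=robot.state();print(s['ee_pos'],s['eef_rot'],s['t'])"
```

```text
t: 8.75
ee_pos: [0.6409, 0.0008, 0.3085]
eef_rot: [0.977, 0.211, -0.006, -0.004]
wrist_force: [0.7, -0.9, -1.6]
finger_gap: 0.189
8.75 [0.64086251 0.00084583 0.30850976] [ 0.97746152  0.21101001 -0.00555508 -0.0035914 ] [ 0.73314078 -0.90084705 -1.58465423]
tip [0.63849263 0.00174139 0.11702652] px 245.41121757205298 318.6140773206694 hole px 240.29158575305996 322.7292734009423
crop origin 180 252 x5
[0.64084877 0.00086143 0.30849574] [ 0.97745971  0.21101803 -0.00555917 -0.00360427] 8.8
```

View pics/a2.png

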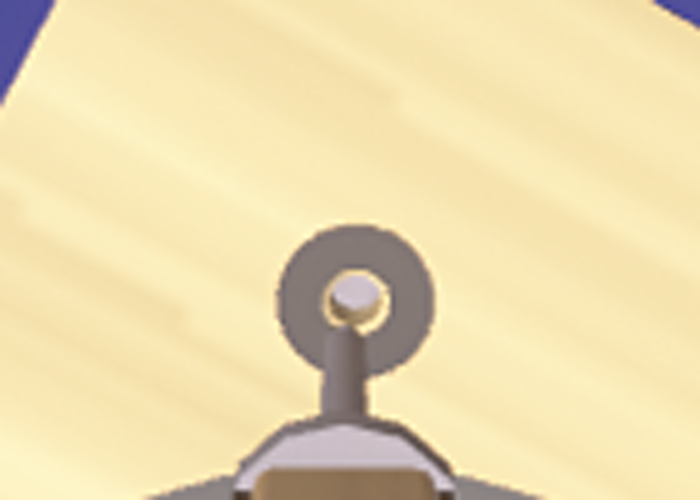

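```bash
python3 rel.py 239.6 323.0 244.8 321.0
```

```text
bias 2.600016592270265 2.4382437836579243 hole [0.64098027 0.00139714 0.1       ] tip [0.6384763  0.00176147 0.11701255] tool delta mm [ 2.28951427  1.5244958  16.97832242]
```

```bash
python3 -m creep '{"grip":[-1,-1,-1,-1],"slide":[[2.3,1.5,4],[2.3,1.5,9],[2.3,1.5,11],[2.3,1.5,11]],"roll":[0,0,0,0]}'
python3 look.py a3.png; python3 -c "
from h import *
s=robot.state();print(s['ee_pos'],s['eef_rot'],s['t'])
p,d=snap('side','s5.png');i=cv2.imread('pics/s5.png')[150:270,250:410];cv2.imwrite('pics/s5z.png',cv2.resize(i,None,fx=5,fy=5,interpolation=cv2.INTER_CUBIC))"
```

```text
t: 9.3
ee_pos: [0.6433, 0.0005, 0.297]
eef_rot: [0.977, 0.211, -0.006, -0.004]
wrist_force: [-0.2, 0.3, -0.6]
finger_gap: 0.19
9.3 [6.43286173e-01 5.47118966e-04 2.97026913e-01] [ 0.97745348  0.21103444 -0.00594293 -0.00372104] [-0.20665588  0.28828652 -0.57087729]
tip [0.64076059 0.0014598  0.10554574] px 245.52775796576765 318.4187249057675 hole px 246.67261754020973 320.83860145142285
crop origin 186 250 x5
[6.43376368e-01 5.19815443e-04 2.97268392e-01] [ 0.97745582  0.21102985 -0.00575046 -0.00366807] 9.35
```

View pics/a3.png

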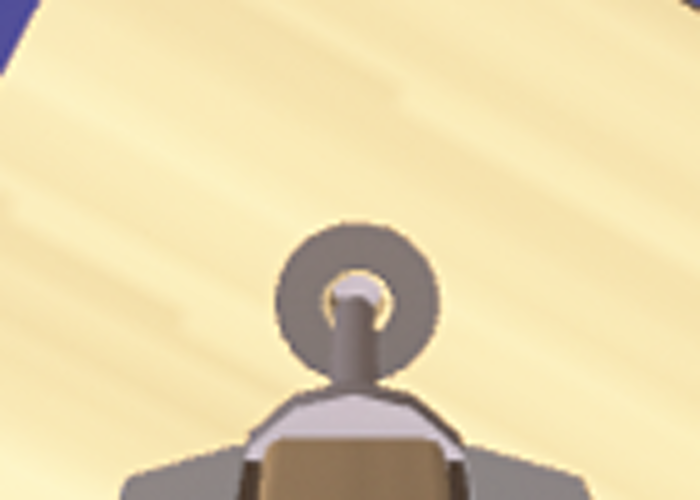

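View pics/s5z.png

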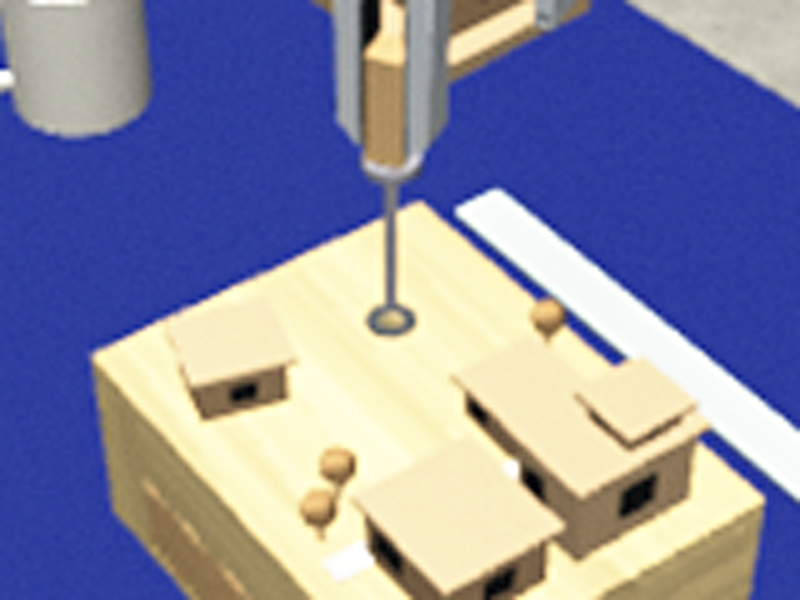

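```bash
python3 rel.py 246.0 321.2 244.8 320.4
```

```text
bias 2.583620246350847 1.8587166716737897 hole [0.64123489 0.00092584 0.1       ] tip [0.64105051 0.00140727 0.10596149] tool delta mm [0.02529566 0.57058603 5.95641989]
```

```bash
python3 -m creep '{"grip":[-1,-1,-1,-1,-1],"slide":[[0,0.5,1],[0,0.5,3],[0,0.5,5],[0,0.5,7],[0,0.5,9]],"roll":[0,0,0,0,0]}'
python3 look.py a4.png
```

```text
t: 10.02
ee_pos: [0.6435, 0.0001, 0.2883]
eef_rot: [0.977, 0.211, -0.006, -0.004]
wrist_force: [0.5, 0.4, -0.2]
finger_gap: 0.191
10.025 [6.43499666e-01 1.09652013e-04 2.88252292e-01] [ 0.97745622  0.21103181 -0.0056336  -0.00362988] [ 0.45148087  0.35906289 -0.15631404]
tip [0.64109725 0.00101322 0.09676949] px 245.27009414123873 318.6952724631274 hole px 249.66888887641275 320.2462587786451
crop origin 189 250 x5
```

View pics/a4.png

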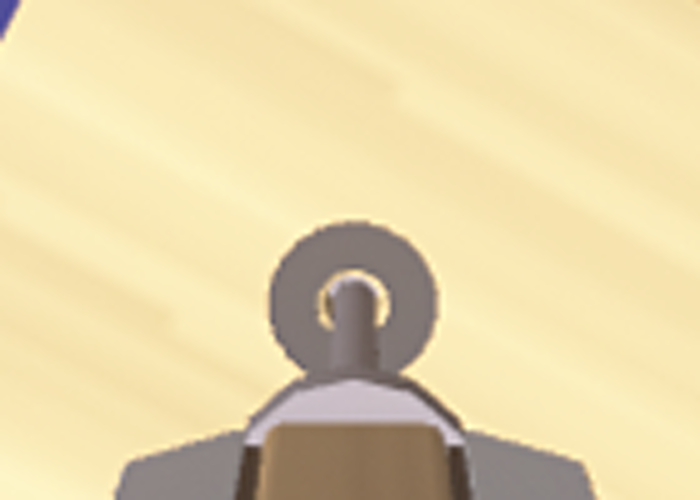

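```bash
python3 -m creep '{"grip":[-1,-1,-1,-1],"slide":[[0,0,1],[0,0,2],[0,0,3],[0,0,4]],"roll":[0,0,0,0]}'
python3 -m creep '{"grip":[-1,-1,-1],"slide":[[0,0,1.5],[0,0,3],[0,0,4]],"roll":[0,0,0]}'
```

```text
t: 10.58
ee_pos: [0.6433, 0.0002, 0.2839]
eef_rot: [0.977, 0.211, -0.006, -0.004]
wrist_force: [0.3, -0.7, -0.5]
finger_gap: 0.188
t: 10.95
ee_pos: [0.6433, 0.0002, 0.2798]
eef_rot: [0.977, 0.211, -0.006, -0.004]
wrist_force: [-0.6, -0.3, -0.1]
finger_gap: 0.187
```

```bash
python3 look.py a5.png
```

```text
10.95 [6.43258687e-01 1.74180848e-04 2.79781932e-01] [ 0.97745724  0.21101768 -0.00591502 -0.00372671] [-0.61362615 -0.28303609 -0.1446927 ]
tip [0.64074311 0.00109129 0.08830065] px 245.3525214281205 318.5899630229149 hole px 252.50717657164077 320.3306091284975
crop origin 192 250 x5
```

View pics/a5.png

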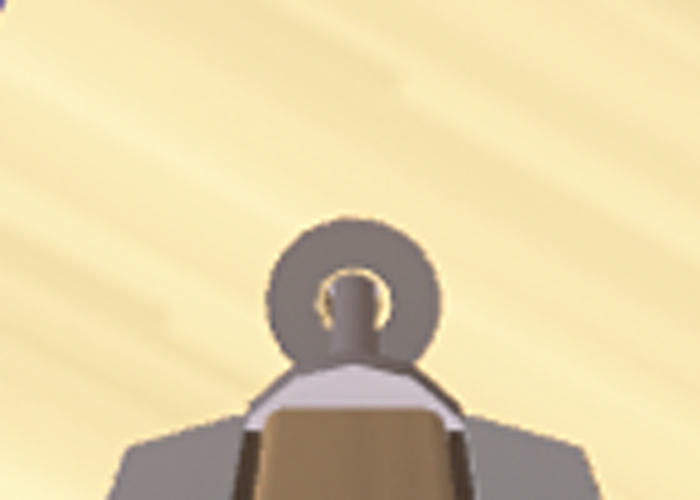

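The crop shows the rod standing inside the hole, centred at about (246,321). There is no contact force with the tip about 12 mm down. Now I'll feel downward.

```bash
python3 -m creep '{"grip":[-1,-1,-1],"slide":[[0,0,1],[0,0,2],[0,0,3]],"roll":[0,0,0]}'
python3 -m creep '{"grip":[-1,-1,-1],"slide":[[0,0,1],[0,0,2],[0,0,2.5]],"roll":[0,0,0]}'
```

```text
t: 11.38
ee_pos: [0.6432, 0.0002, 0.2766]
eef_rot: [0.977, 0.211, -0.006, -0.004]
wrist_force: [0.2, 0.7, -0.8]
finger_gap: 0.191
t: 11.75
ee_pos: [0.6431, 0.0002, 0.274]
eef_rot: [0.977, 0.211, -0.006, -0.004]
wrist_force: [-0.0, 0.1, -1.4]
finger_gap: 0.191
```

```bash
python3 -m creep '{"grip":[-1,-1,-1],"slide":[[0,0,1],[0,0,2],[0,0,2.5]],"roll":[0,0,0]}'
```

```text
t: 12.12
ee_pos: [0.6431, 0.0003, 0.2714]
eef_rot: [0.977, 0.211, -0.006, -0.004]
wrist_force: [0.5, -0.5, -1.1]
finger_gap: 0.191
```

```bash
python3 -m creep '{"grip":[-1,-1,-1],"slide":[[0,0,1],[0,0,2],[0,0,2.5]],"roll":[0,0,0]}'
```

```text
t: 12.5
ee_pos: [0.643, 0.0002, 0.2688]
eef_rot: [0.977, 0.211, -0.006, -0.004]
wrist_force: [-0.4, 0.2, -1.5]
finger_gap: 0.192
```

```bash
python3 -m creep '{"grip":[-1,-1,-1],"slide":[[0,0,1],[0,0,2],[0,0,2.5]],"roll":[0,0,0]}'
```

```text
t: 12.88
ee_pos: [0.643, 0.0003, 0.2668]
eef_rot: [0.977, 0.211, -0.006, -0.004]
wrist_force: [-0.4, 0.3, 3.0]
finger_gap: 0.189
```

Contact, about 4 N above baseline. I'll press on in small steps.

```bash
python3 -m creep '{"grip":[-1,-1,-1],"slide":[[0,0,1],[0,0,2],[0,0,2.5]],"roll":[0,0,0]}'
```

```text
t: 13.25
ee_pos: [0.643, 0.0004, 0.2658]
eef_rot: [0.977, 0.211, -0.005, -0.004]
wrist_force: [-1.8, 1.2, 7.8]
finger_gap: 0.188
```

```bash
python3 -m creep '{"grip":[-1,-1],"slide":[[0,0,0],[0,0,0]],"roll":[0,0]}'
python3 - <<'E'
from h import *
p,d=snap('side','s6.png');i=cv2.imread('pics/s6.png')[150:300,250:410];cv2.imwrite('pics/s6z.png',cv2.resize(i,None,fx=5,fy=4,interpolation=cv2.INTER_CUBIC))
s=robot.state();print(s['ee_pos'],s['wrist_force'],s['torque'])
E
python3 look.py a6.png
```

```text
t: 13.5
ee_pos: [0.643, 0.0004, 0.2661]
eef_rot: [0.977, 0.211, -0.005, -0.004]
wrist_force: [-1.0, 0.8, 3.3]
finger_gap: 0.189
[6.42983125e-01 3.62398681e-04 2.66052535e-01] [-0.45615289  0.27923711  5.0860381 ] [0.1229388  0.37296417 0.00988096]
13.55 [6.42983125e-01 3.62398681e-04 2.66052535e-01] [ 0.97745616  0.21104514 -0.00515164 -0.00358616] [-0.45615289  0.27923711  5.0860381 ]
tip [0.64076466 0.00128852 0.07456762] px 245.44522517038808 318.5732751205519 hole px 258.24062711788616 320.39539955716225
crop origin 198 250 x5
```

View pics/s6z.png

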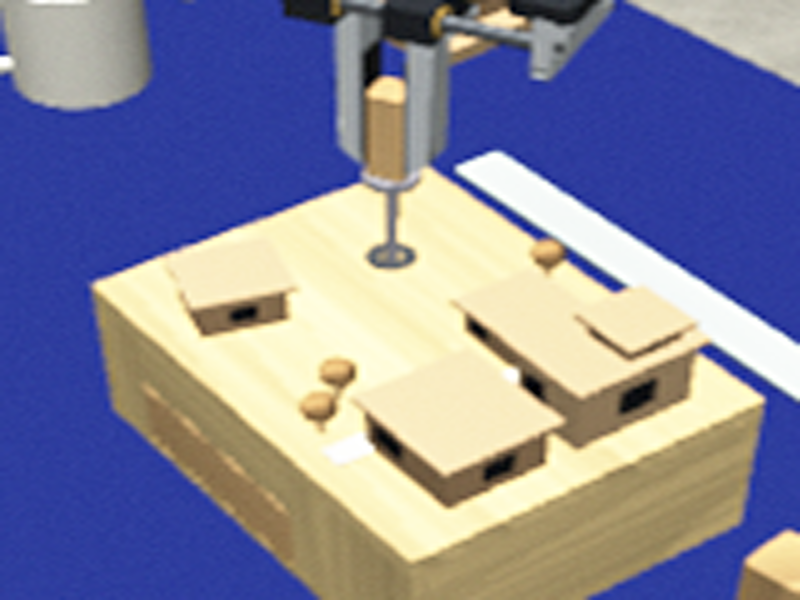

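View pics/a6.png

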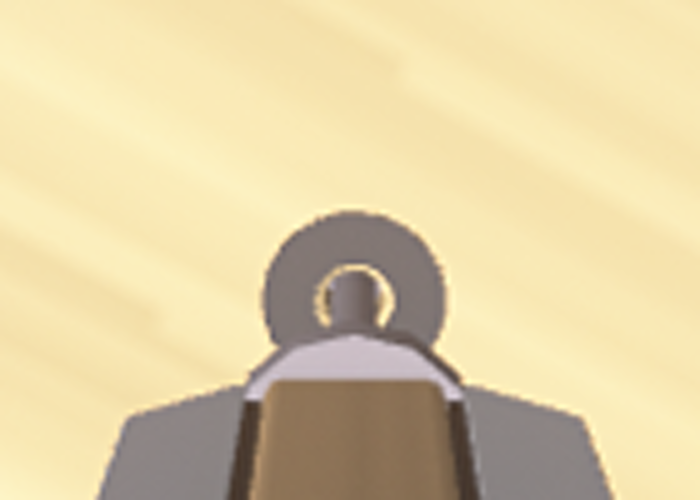

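```bash
python3 -m creep '{"grip":[-1,-1,-1,-1],"slide":[[0,0,1],[0,0,2],[0,0,3],[0,0,3]],"roll":[0,0,0,0]}'; python3 -c "
from h import *
print(robot.state()['wrist_force'])"
```

```text
t: 14.1
ee_pos: [0.643, 0.0004, 0.264]
eef_rot: [0.977, 0.211, -0.005, -0.004]
wrist_force: [-1.9, 0.2, 7.9]
finger_gap: 0.184
[-1.86834387  0.22775101  7.86497691]
```

```bash
python3 -m creep '{"grip":[-1,-1,-1,-1],"slide":[[0,0,1.5],[0,0,3],[0,0,4],[0,0,4]],"roll":[0,0,0,0]}'; python3 -c "
from h import *
snap('side','s7.png');print(robot.state()['wrist_force'])
i=cv2.imread('pics/s7.png')[150:300,250:410];cv2.imwrite('pics/s7z.png',cv2.resize(i,None,fx=5,fy=4,interpolation=cv2.INTER_CUBIC))"
```

```text
t: 14.6
ee_pos: [0.643, 0.0004, 0.2609]
eef_rot: [0.977, 0.211, -0.004, -0.003]
wrist_force: [-1.6, 0.9, 6.4]
finger_gap: 0.189
[-1.87755843  0.56999071  6.25806559]
```

View pics/s7z.png

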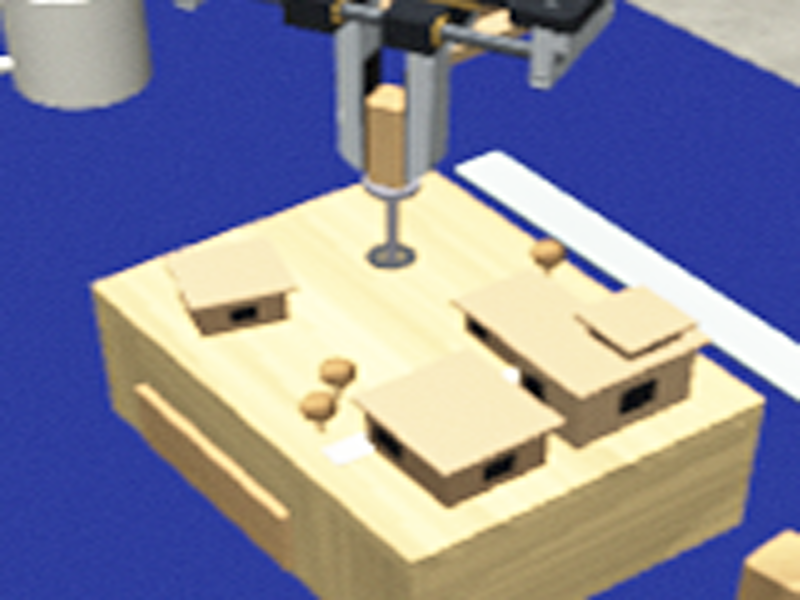

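The side view shows the tray's front edge moved out at (215,450). Keep pressing.

```bash
python3 -m creep '{"grip":[-1,-1,-1,-1,-1,-1,-1,-1,-1,-1,-1,-1],"slide":[[0,0,1.5],[0,0,2],[0,0,2],[0,0,2],[0,0,2],[0,0,2],[0,0,2],[0,0,2],[0,0,2],[0,0,2],[0,0,2],[0,0,2]],"roll":[0,0,0,0,0,0,0,0,0,0,0,0]}'
python3 -m creep '{"grip":[-1,-1,-1,-1,-1,-1,-1,-1,-1,-1,-1,-1],"slide":[[0,0,1],[0,0,1],[0,0,1],[0,0,1],[0,0,1],[0,0,1],[0,0,1],[0,0,1],[0,0,1],[0,0,1],[0,0,1],[0,0,1]],"roll":[0,0,0,0,0,0,0,0,0,0,0,0]}'
python3 -c "
from h import *
snap('side','s8.png');print(robot.state()['wrist_force'])
i=cv2.imread('pics/s8.png')[150:300,250:410];cv2.imwrite('pics/s8z.png',cv2.resize(i,None,fx=5,fy=4,interpolation=cv2.INTER_CUBIC))"
```

```text
t: 16.15
ee_pos: [0.643, 0.0005, 0.2597]
eef_rot: [0.977, 0.211, -0.004, -0.003]
wrist_force: [-1.6, 0.1, 6.6]
finger_gap: 0.192
t: 17.65
ee_pos: [0.6429, 0.0005, 0.2596]
eef_rot: [0.977, 0.211, -0.004, -0.003]
wrist_force: [-2.1, 0.6, 7.4]
finger_gap: 0.191
[-2.62192459  0.53401033  7.71804901]
```

View pics/s8z.png

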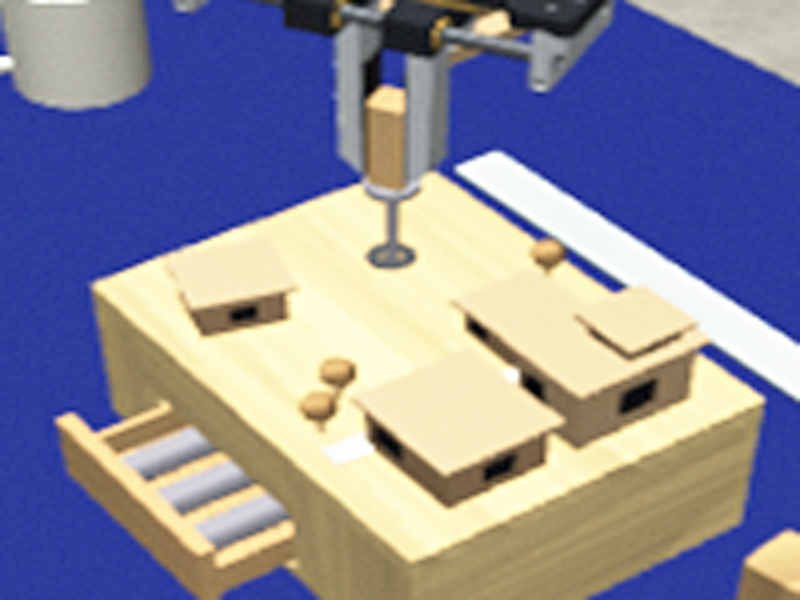

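```bash
python3 -m creep '{"grip":[-1,-1,-1,-1,-1,-1,-1,-1],"slide":[[0,0,1],[0,0,1],[0,0,1],[0,0,1],[0,0,1],[0,0,1],[0,0,1],[0,0,1]],"roll":[0,0,0,0,0,0,0,0]}'
python3 -c "
from h import *
p,d=snap('side','s9.png');print(robot.state()['wrist_force'])
a=cv2.imread('pics/s8.png').astype(int)[230:300,255:320];b=cv2.imread('pics/s9.png').astype(int)[230:300,255:320]
print('diff',(abs(a-b).max(2)>40).sum())
# top edge of front panel ends: z? tray front 44 high
for r,c in [(256,262.5),(294,291)]: print(unp('side',r,c,d[int(r),int(c)]))
i=cv2.imread('pics/s9.png')[230:310,245:345];cv2.imwrite('pics/s9z.png',cv2.resize(i,None,fx=7,fy=7,interpolation=cv2.INTER_CUBIC))
for r in landmark_of('side','tray_front'): print(r, unp('side',*r['position'],d[tuple(map(int,r['position']))]))
"
```

```text
t: 18.7
ee_pos: [0.6428, 0.0005, 0.2595]
eef_rot: [0.977, 0.211, -0.004, -0.003]
wrist_force: [-2.2, 0.1, 7.6]
finger_gap: 0.186
[-1.78963071  0.05516519  7.26366182]
diff 0
[0.47739313 0.02881896 0.05241471]
[ 0.47011917 -0.08213898  0.03267936]
{'position': [277.9, 274.0], 'confidence': 0.57} [ 0.47333475 -0.01500042  0.02099264]
{'position': [185.4, 326.9], 'confidence': 0.54} [ 0.6337162  -0.00664535  0.18782128]
```

View pics/s9z.png

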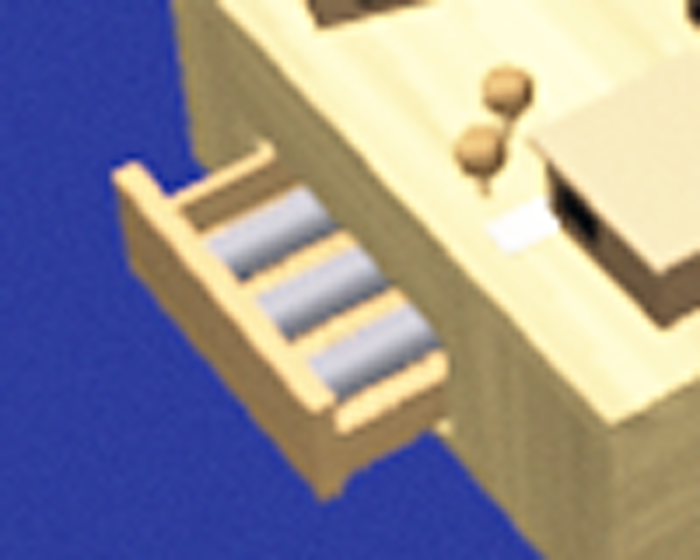

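The tray is fully out: its front moved from x = 0.5186 to 0.4733, about 45 mm, and it no longer changes between pictures. I'll withdraw the pin.

```bash
python3 -m creep '{"grip":[-1,-1,-1,-1,-1,-1,-1,-1,-1,-1,-1],"slide":[[0,0,-4],[0,0,-10],[0,0,-18],[0,0,-28],[0,0,-40],[0,0,-55],[0,0,-75],[0,0,-100],[0,0,-125],[0,0,-140],[0,0,-140]],"roll":[0,0,0,0,0,0,0,0,0,0,0]}'
python3 -c "
from h import *
s=robot.state();Rm=R.from_quat(s['eef_rot']).as_matrix();print(Rm[:,2],s['wrist_force'])
print(1e3*Rm.T@(np.array([.447,-.288,.397])-s['ee_pos']))"
```

```text
t: 20.18
ee_pos: [0.6443, -0.0002, 0.401]
eef_rot: [0.977, 0.211, -0.002, -0.003]
wrist_force: [-0.2, 0.2, -0.9]
finger_gap: 0.186
[-0.0058207   0.00420921 -0.9999742 ] [-0.21416946  0.17058737 -0.93594353]
[-298.45882583  180.76338066    3.88681153]
```

```bash
python3 -m creep '{"grip":[-1,-1,-1,-1,-1,-1,-1,-1,-1,-1,-1],"slide":[[-30,18,4],[-75,45,4],[-120,73,4],[-165,100,4],[-210,127,4],[-250,151,4],[-280,170,4],[-298,181,4],[-298,181,4],[-298,181,20],[-298,181,40]],"roll":[0,0,0,0,0,0,0,0,0,0,0]}'
python3 -m creep '{"grip":[-1,-1,-1,-1],"slide":[[0,0,15],[0,0,45],[0,0,55],[0,0,55]],"roll":[0,0,0,0]}'
cat > look2.py <<'E'
from h import *
import sys
f=sys.argv[1]
s=robot.state();Rm=R.from_quat(s['eef_rot']).as_matrix()
print(s['t'],s['ee_pos'],s['eef_rot'],s['wrist_force'])
p,d=snap('wrist'); cc=cam('wrist')
tip=s['ee_pos']+Rm@[0,0,.1915]; r,c=proj('',tip,cc)
print('tip',tip,'px',r,c)
r0,c0=180,250
i=cv2.cvtColor(p[r0:r0+100,c0:c0+140],cv2.COLOR_RGB2BGR)
cv2.imwrite('pics/'+f,cv2.resize(i,None,fx=5,fy=5,interpolation=cv2.INTER_CUBIC))
s=robot.state();print(s['ee_pos'])
E
python3 look2.py b1.png
```

```text
t: 21.55
ee_pos: [0.4478, -0.2867, 0.3595]
eef_rot: [0.977, 0.212, -0.002, -0.003]
wrist_force: [0.2, 0.4, -1.1]
finger_gap: 0.188
t: 22.05
ee_pos: [0.4476, -0.2856, 0.3036]
eef_rot: [0.977, 0.212, -0.003, -0.004]
wrist_force: [-0.3, 0.9, 0.0]
finger_gap: 0.193
22.05 [ 0.44760321 -0.28557987  0.30357701] [ 0.97719354  0.21229529 -0.00284338 -0.00392457] [-0.25120508  0.85509241  0.01616578]
tip [ 0.44621993 -0.28434223  0.112086  ] px 245.40839663911513 317.2293153001909
[ 0.44791886 -0.28607628  0.30458617]
```

View pics/b1.png

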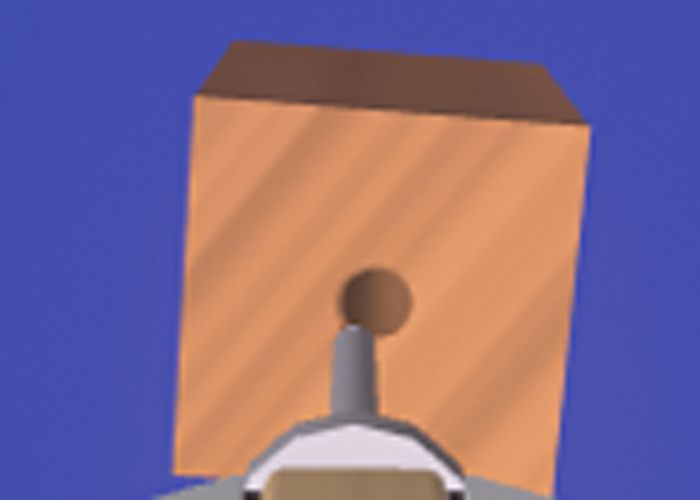

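```bash
sed 's/\.1\]/.088]/; s/bc\*k,\.1,cc/bc*k,.088,cc/' rel.py > rel2.py; grep -n 088 rel2.py; python3 rel2.py 240.0 324.6 244.8 320.2
```

```text
11:dh=(cc[2].T@(np.array([tip[0],tip[1],.088])-cc[1]))[2]; k=dt/dh
12:H=atz('',hr-br*k,hc-bc*k,.088,cc)
bias 2.613723041275165 1.6738229538196379 hole [ 0.44823723 -0.28799475  0.088     ] tip [ 0.44684418 -0.2851019   0.11309167] tool delta mm [ 0.14332029  3.38455336 25.06840842]
```

```bash
python3 -m creep '{"grip":[-1,-1,-1,-1],"slide":[[0,2,5],[0,3.4,12],[0,3.4,17],[0,3.4,17]],"roll":[0,0,0,0]}'; python3 look2.py b2.png
```

```text
t: 22.6
ee_pos: [0.449, -0.289, 0.287]
eef_rot: [0.977, 0.212, -0.003, -0.004]
wrist_force: [0.6, -0.4, -1.1]
finger_gap: 0.19
22.6 [ 0.44897713 -0.28898856  0.2869969 ] [ 0.97724399  0.21207284 -0.00257328 -0.00356113] [ 0.58057392 -0.38340799 -1.1274109 ]
tip [ 0.44772474 -0.2878647   0.0955043 ] px 245.49796983135207 318.1846782656187
[ 0.44912283 -0.28908397  0.28732138]
```

View pics/b2.png

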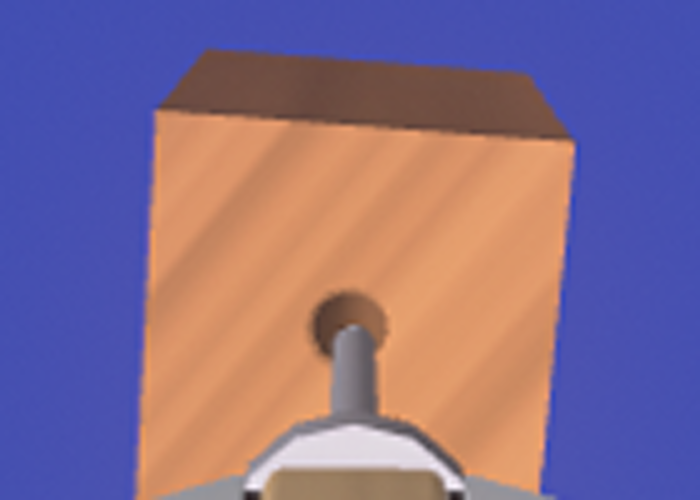

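```bash
python3 rel2.py 245.0 319.5 244.8 320.2
```

```text
bias 2.616099755548987 1.6653192856238093 hole [ 0.44800005 -0.28739102  0.088     ] tip [ 0.44797342 -0.28804353  0.09582766] tool delta mm [ 0.31985298 -0.52456805  7.83078763]
```

```bash
python3 -m creep '{"grip":[-1,-1,-1,-1,-1],"slide":[[0.3,-0.5,4],[0.3,-0.5,8],[0.3,-0.5,12],[0.3,-0.5,16],[0.3,-0.5,20]],"roll":[0,0,0,0,0]}'; python3 look2.py b3.png
```

```text
t: 23.28
ee_pos: [0.4491, -0.2884, 0.267]
eef_rot: [0.977, 0.212, -0.002, -0.003]
wrist_force: [-0.0, -0.3, -0.3]
finger_gap: 0.188
23.275 [ 0.44905802 -0.2884134   0.26700923] [ 0.97724227  0.21208685 -0.00238697 -0.00331881] [-0.03539199 -0.2583507  -0.26116172]
tip [ 0.44789503 -0.28736512  0.07551563] px 245.3010698242022 319.1839435333017
[ 0.44881592 -0.28823169  0.26650186]
```

View pics/b3.png

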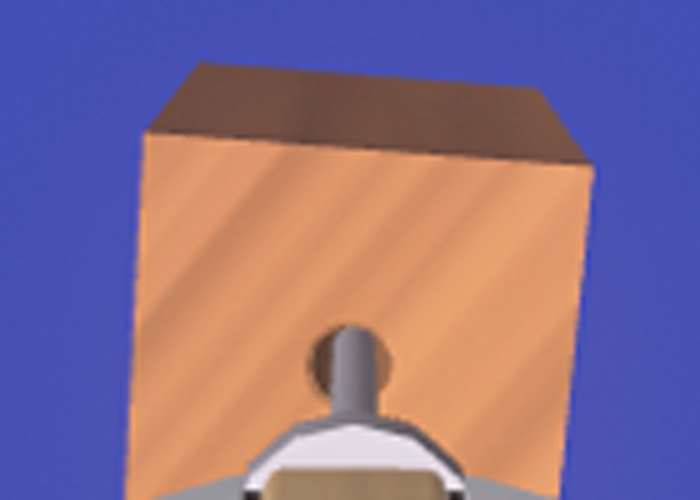

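The rod is in the stand hole, at about crop (352,370), with no force. I'll lower it.

```bash
python3 -m creep '{"grip":[-1,-1,-1,-1,-1,-1,-1],"slide":[[0,0,5],[0,0,14],[0,0,24],[0,0,34],[0,0,44],[0,0,54],[0,0,58]],"roll":[0,0,0,0,0,0,0]}'
python3 -m creep '{"grip":[-1,-1,-1],"slide":[[0,0,1.5],[0,0,3],[0,0,4]],"roll":[0,0,0]}'
```

```text
t: 24.2
ee_pos: [0.4482, -0.2877, 0.2076]
eef_rot: [0.977, 0.212, -0.003, -0.004]
wrist_force: [0.0, 0.1, -1.0]
finger_gap: 0.189
t: 24.58
ee_pos: [0.4483, -0.2877, 0.2038]
eef_rot: [0.977, 0.212, -0.003, -0.004]
wrist_force: [0.6, 0.6, -1.6]
finger_gap: 0.189
```

```bash
python3 -m creep '{"grip":[-1,-1,-1,-1],"slide":[[0,0,1],[0,0,2],[0,0,3],[0,0,3.5]],"roll":[0,0,0,0]}'; python3 -m creep '{"grip":[-1,-1,-1],"slide":[[0,0,0.7],[0,0,1.4],[0,0,1.8]],"roll":[0,0,0]}'
```

```text
t: 25.08
ee_pos: [0.4482, -0.2877, 0.2002]
eef_rot: [0.977, 0.212, -0.003, -0.004]
wrist_force: [0.9, 1.0, -1.2]
finger_gap: 0.19
t: 25.45
ee_pos: [0.4482, -0.2877, 0.1993]
eef_rot: [0.977, 0.212, -0.003, -0.004]
wrist_force: [-1.4, 1.3, 7.7]
finger_gap: 0.191
```

The collar is seated: 8 N at z = 0.199, the same height it was gripped at. Release.

```bash
python3 -m creep '{"grip":[-0.5,-0.2,0.1,0.1,0.1,0.1],"slide":[[0,0,0],[0,0,0],[0,0,0],[0,0,0],[0,0,0],[0,0,0]],"roll":[0,0,0,0,0,0]}' 
python3 -m creep '{"grip":[0.1,0.1,0.1,0.1,0.1,0.1],"slide":[[0,0,-10],[0,0,-25],[0,0,-50],[0,0,-80],[0,0,-110],[0,0,-140]],"roll":[0,0,0,0,0,0]}' 
python3 - <<'E'
from h import *
for n in ['wrist','side','scene']: snap(n,n+'_end.png')
i=cv2.imread('pics/side_end.png')[230:410,230:470];cv2.imwrite('pics/side_endz.png',cv2.resize(i,None,fx=3.3,fy=3.3,interpolation=cv2.INTER_CUBIC))
E
```

```text
t: 26.2
ee_pos: [0.4482, -0.2877, 0.1992]
eef_rot: [0.977, 0.212, -0.003, -0.004]
wrist_force: [1.0, 0.1, 0.7]
finger_gap: 0.55
t: 26.95
ee_pos: [0.4492, -0.2885, 0.3416]
eef_rot: [0.977, 0.212, -0.002, -0.003]
wrist_force: [-0.2, 0.0, -0.1]
finger_gap: 0.549
```

View pics/side_endz.png

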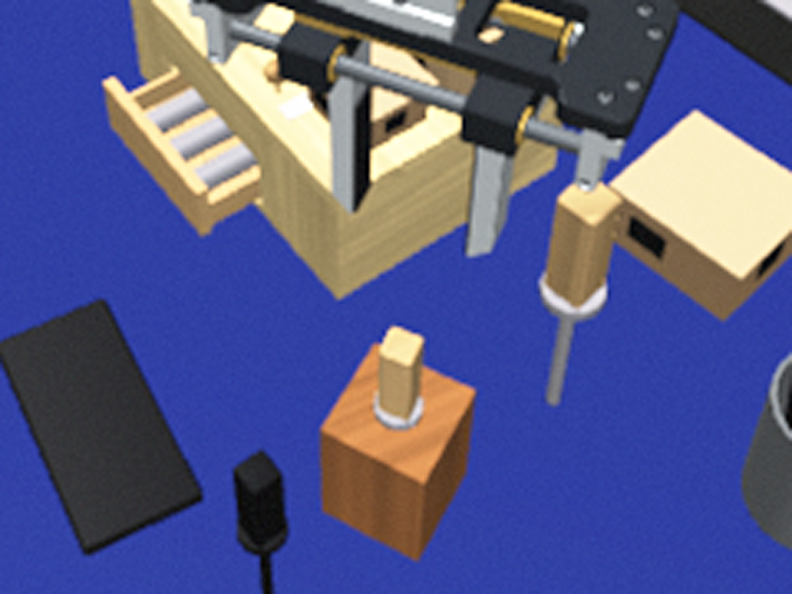

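View pics/wrist_end.png

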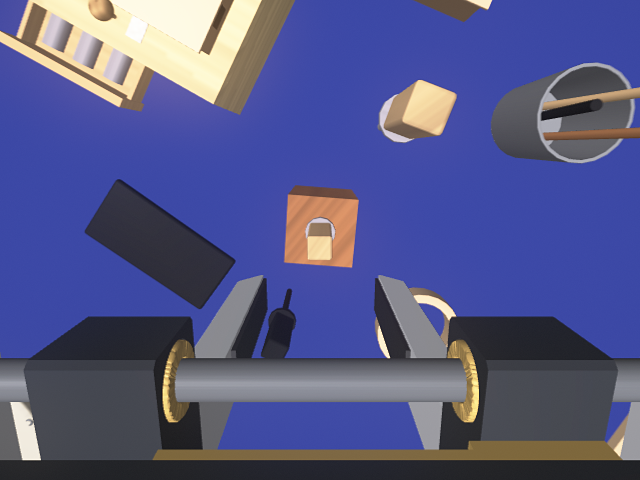

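View pics/scene_end.png

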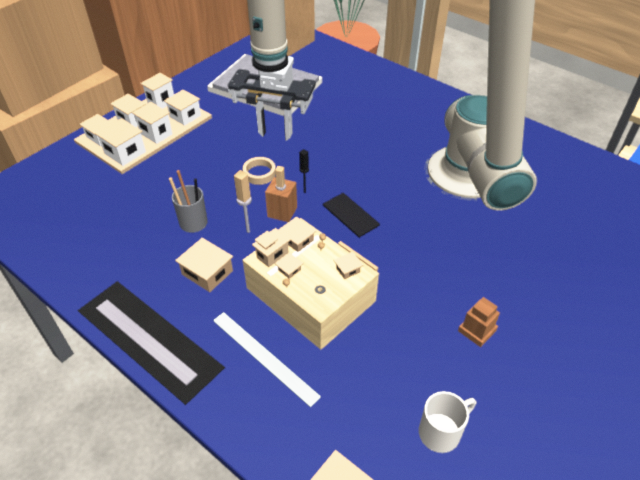

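The pin stands upright in the stand, collar on the block at side-crop (398,410). The tray is out and the bystanders are where they were. I'll settle the arm, check the handle height and hand in.

```bash
python3 -m creep '{"grip":[0.1,0.1],"slide":[[0,0,0],[0,0,0]],"roll":[0,0]}'
python3 - <<'E'
from h import *
p,d=snap('wrist')
for r,c in [(247,320),(245,318),(249,322)]: print(unp('wrist',r,c,d[r,c]))
s0=cv2.imread('pics/scene0.png').astype(int);s1=cv2.imread('pics/scene_end.png').astype(int)
print('hut/tower/rule diff',[int((abs(s0-s1)[a:b,c:e].max(2)>50).sum()) for a,b,c,e in [(252,280,335,362),(295,345,455,500),(310,405,210,320),(390,450,415,480),(240,290,175,235)]])
order.sign_off(); print(robot.state()['t'])
E
```

```text
t: 27.35
ee_pos: [0.4494, -0.2887, 0.3406]
eef_rot: [0.977, 0.212, -0.002, -0.003]
wrist_force: [0.2, 0.9, -0.6]
finger_gap: 0.553
[ 0.44796506 -0.28925383  0.14945999]
[ 0.44863971 -0.28738192  0.14916755]
[ 0.44692652 -0.29128937  0.14818528]
hut/tower/rule diff [38, 0, 0, 0, 0]
the job is handed in; nothing more can be done
the job is handed in; nothing more can be done
```

The tray is fully out, the pin is back upright and fully home in its stand, and I handed the job in at about 27 s on the robot's clock.

- **Pin:** I took the smaller wooden pin from the stand, leaving the black one and the larger wooden one.
- **Catch:** I felt the cap about 9 mm below its highest possible place and pressed it about 7 mm further. My force readings there were about 8 N, and about 9 N over the free baseline.
- **Tray:** It came out in one go while I held the catch. Its front moved about 45 mm, and two pictures a second apart showed no further motion.
- **Return:** I felt the collar seat on the stand at the same height I gripped it. The handle top measured about 0.149 m, which is what a fully seated pin should give.
- **Bystanders:** The tower, rule, mug and card house show no change between the first and last scene pictures. The hut area differs by 38 pixels. I put that down to the tray and the gripper's shadow: nothing came near the hut, and it looks unmoved. I did not measure its position separately. I checked the phone, tape and pencil pot only by eye.

One check disagreed: the wrist camera read about 2–3 mm off from the arm's own position. I corrected for this by measuring the pin tip and the hole in the same picture.

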